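Run grinding balls from a tip-up tray into a feed rail

TASK

Five cleaned grinding balls lie in the steel tray and are wanted in a row in the groove of the feed rail, ready for the grinding jar. Slide the tray up by its handle until its straight side lies along the guide rail and its nose bears on the cross stop, and there tip it up by the handle so that all five balls run out of the spout in single file into the groove. Then set the tray down flat on the desk again and let go; do not touch the balls with the fingers, and leave the other things where they are.

Things in the scene. Friction and masses are not known exactly. Their poses are not given: they have to be found in the camera images.
- feed_rail: aluminium feed rail fixed to the desk; origin on the desk at the foot of the cross stop, under the groove's middle line; x points along the groove (the way balls run), y to the left of that, z up. Cross stop: bar 12 mm high, its upright face at x = 0 from y = -105 to +30 mm; the tray's nose bears on it. Behind it: a funnel-shaped mouth, then the groove
- guide (a point): foot of the guide rail's flat inner face where it meets the cross stop (x = 0, y = +15 mm of the feed rail, on the desk). Guide rail: bar 14 mm high; this face runs back to x = -148 mm, then a 30 mm lead-in bends outwards. The tray's straight side goes along it; 1.5 mm of play remains when the tray's nose point is at y = 0
- mouth (a point): a point in the mouth on the groove's middle line: 25 mm along x from the feed rail's origin, on the apron 17 mm above the desk. Upright cheeks, tops 39 mm above the desk, stand at y = +18 and y = -27.5 mm from x = 12 to 38 mm, then close in to the groove; the spout goes between them
- groove (a point): middle of the groove at ball-centre height: x = 112 mm, y = 0, z = 19 mm of the feed rail. The groove is flat-bottomed, 25 mm wide, walls 18 mm high; it starts at x = 62 mm and falls by 0.09 rad to an end stop at x = 164 mm; five balls in a row fill it from x = 64 to 164 mm, centres 15 to 23 mm above the desk
- tray_handle (a point): middle of the tray's round handle bar, where to grip: 11 mm thick, straight for 80 mm along the tray's y, 70 mm above the desk with the tray flat. Axes are the tray's: x to the nose and spout, y to the straight side, z up. Loose steel tray, about 0.35 kg empty, 118 mm wide (y -59 to +59), 62 mm high; from here its rear wall is at x = +40 mm, its nose at +200
- tray_nose (a point): front of the nose, 6 mm above the desk, under the line on which balls run out along the straight side: x +200, y +45.5, z -64 mm from the handle point, same axes. The nose is a round bar 12 mm thick across the tray's front foot (axis 6 mm behind this point); the tray tips about it. Docked: at x = 0, y = 0 (1.5 mm either way) of the feed rail, x axes agreeing
- tray_spout (a point): middle of the spout's tip, on its floor: 20 mm ahead of the nose, 40 mm above the desk, y +40 mm of the handle; 32 mm wide inside, 38 outside. The tray's floor falls 0.072 rad to the rear, so balls stay at the rear wall while it is level; tipped nose-down by 0.35 to 0.45 rad they run along a slanting diverter to the straight side and out here; a stuck ball is freed by rocking
- ball_1_center (a point): centre of a loose white ceramic grinding ball, 20 mm across, 25 g, smooth; lies in the tray at the start (1 of 5, all alike)
- ball_2_center (a point): centre of a loose white ceramic grinding ball, 20 mm across, 25 g, smooth; lies in the tray at the start (2 of 5, all alike)
- ball_3_center (a point): centre of a loose white ceramic grinding ball, 20 mm across, 25 g, smooth; lies in the tray at the start (3 of 5, all alike)
- ball_4_center (a point): centre of a loose white ceramic grinding ball, 20 mm across, 25 g, smooth; lies in the tray at the start (4 of 5, all alike)
- ball_5_center (a point): centre of a loose white ceramic grinding ball, 20 mm across, 25 g, smooth; lies in the tray at the start (5 of 5, all alike)
- jar: open round steel grinding jar, 60 mm across and 60 mm tall (wall 5 mm), standing near the groove; origin under its centre. Bystander, leave it standing
- tweezers: steel tweezers 122 mm long, 9 mm high, lying flat beyond the guide rail; origin under the centre. Bystander
- marker: black and white felt pen 135 mm long, 16 mm thick, lying flat; origin under the centre. Bystander
- notebook: blue notebook 105 x 152 mm, 14 mm thick, lying flat; origin under the centre. Bystander
- weight: round brass-coloured check weight 30 mm across, 48 mm tall; origin under its centre. Bystander

How it is judged:
By the outcome, as a careful person would: the job done as asked, in the order asked, and still so for the second after the job is handed in, with the robot touching nothing.
It also fails if it takes over 48 s, if anything falls off the work surface, if the arm or the gripper's body presses on something with over 40 N, if the wrist force passes 120 N, or if a joint passes its speed limit or range.

ROBOT

A 7-joint arm with a two-finger parallel gripper is mounted at the origin on a cart in front of the work surface, level with it; the furniture and walls round the work are solid. World frame = base frame: x ahead of the robot, y to its left, z up, the work surface at z = 0. Lengths are in m, angles in degrees, forces in N, time in s.
With the tool pointing down it reaches from about 0.425 to 1.025 m from the base axis. Payload 3.6 kg.
Tool frame: the origin (TCP) lies on the centre line of the jaws, within the pads' length; the fingertips stand 25 mm ahead of it and the grasp point (between the pads) lies 6 mm ahead of it; z points along the fingers, x is the direction in which the jaws open and shut, and the axes are right-handed (so a half turn about z gives the same grasp; the last joint's range is limited). The gripper opens to 85 mm and grips with 20 to 120 N. Pads are 22 mm wide; open, the fingers measure 114 mm over their backs; the gripper's body (76 mm by 85 mm) begins 54 mm behind the grasp point. The pads swing forward as they close: fully open they stand 13 mm farther back than shut.
Start: joints at [-71.591, 33.873, 2.773, 92.16, -1.908, 54.013, -1.931], TCP at [0.292, 0.664, 0.256] pointing down, gripper open.
Joint ranges: [-153.93, 153.93], [-27.13, 128.08], [-72.61, 78.16], [10.71, 143.7], [-87.88, 267.88], [4.46, 118.87], [-176.78, 176.78]. Speed limits (degrees/s): [147.25, 147.25, 180, 180, 180, 180, 180].

INTERFACE

Orientations are given as a 3x3 rotation matrix whose columns are the frame's x, y, z axes.
In Python, from station import ctrl, capture, calibration gives the robot as it stands.
- The arm moves only by the tool step_arm, never from a script. Its argument "increments" is a list of rows, each a list of 7 numbers: the shift along the tool's x, y, z in m, then the turn, a rotation vector about the tool's x, y, z in rad, then the gripper's target within -1 to 1 (shut at 1, half-way at 0, fully open at -1). A call has 1 to 5 rows; each row is the pose to reach, as a shift and turn from the pose commanded when the call began, along the tool's axes at that moment; what a row does not reach only later rows make up. A row lasts 1/12 s, in which the tool goes at most 41.7 mm and 7.16 degrees, less where a joint would pass 70% of its speed; a pose out of reach is approached as far as the arm can. A call with a gripper value outside its range is refused whole. The fingers move at their own pace and stop on an object; "force" is the grip in N (left out, the last holds). Time passes only in rows, so rows that repeat a pose let the fingers close. It gives the time, the measured TCP pose, the force and the opening at its end, in the units of the state.
- ctrl.get_obs(): the state, without advancing time (a new reading comes with each control period).
- capture(name): name is "scene" or "top"; returns the picture (420x560x3 uint8, blue, green, red); there is no depth.
- calibration(name): a dict with "fovy" (degrees; the focal length in pixels is half the picture's height over the tangent of half this angle, whatever the lens; pixels are square), "cx", "cy" (the principal point, pixels), "position" and "attitude" of the camera in the world. Camera axes: x right, y down, z forward; pixel columns grow to the right and rows downward; lengths in m; the calibration is good to about 2 mm. A picture is of the moment at which its call begins. calibration takes no time and is no camera call.
- ctrl.close_job(): hands the job in, once; it reports no verdict.
The state is a dict: "time": time; "qpos": joint angles; "dq": joint speeds; "joint_efforts": joint torques, N m; "tool_pos": TCP position; "tcp_rot": TCP orientation; "ft_force": force on the tool from outside, world axes, zero at the start; "moment": the same for the moment, N m; "gripper_width": opening from 0.0 (shut) to 1.0 (fully open).
Only numpy, scipy, OpenCV 4.12 (cv2) and the standard library are available. Lean on these libraries where they do the work, as an engineer would, in place of code of your own. Each camera call takes 0.05 s, during which the arm holds its last target.

## Working session

There is one attempt and no reset: what is moved stays moved. The work goes in short steps, Python scripts to look and compute and a tool call to move; the robot and the scene stay as the last step left them, time stands still between calls to the robot, and variables do not carry over. Pictures are saved under pics/ and viewed, and the job is handed in when it is done.

Besides the shell and the picture viewer there is one more tool, called as a command line: name --pt "numbers of a row" for each row, then --argument value for the rest. step_arm: Moves the arm, as the interface text tells. Its arguments: {"type":"object","properties":{"increments":{"type":"array"},"force":{"type":"number"}},"required":["increments"]}

```bash
mkdir -p pics; ls; python3 - <<'E'
from station import ctrl, capture, calibration
import cv2
for n in("scene","top"):
    c=calibration(n);print(n,c)
    cv2.imwrite(f"pics/{n}0.png",capture(n))
print(ctrl.get_obs())
E
```

```text
pics
scene {'fovy': 44.7969259838858, 'cx': 280.4667534640701, 'cy': 205.79769947312406, 'position': array([ 0.02384158, -1.10346191,  0.7683974 ]), 'attitude': array([[ 0.90122163, -0.22973957,  0.36744972],
       [-0.4332391 , -0.45773902,  0.77638835],
       [-0.01017106, -0.85889156, -0.51205647]])}
top {'fovy': 47.357624951332845, 'cx': 269.829765636108, 'cy': 207.67670905909821, 'position': array([ 0.43140634, -0.08220146,  1.19793355]), 'attitude': array([[ 0.01724766, -0.9978283 ,  0.06357044],
       [-0.99982299, -0.01673428,  0.0085995 ],
       [-0.00751702, -0.06370751, -0.9979403 ]])}
{'time': 0.1, 'qpos': array([-71.59144523,  33.92230045,   2.76677776,  92.22864372,
        -1.90812306,  54.01656835,  -1.93101331]), 'dq': array([ 0.02878099, -0.0757634 , -0.00840652, -0.20499395,  0.05754652,
        0.0519343 , -0.03140853]), 'joint_efforts': array([ 5.13600156e-03, -5.50000656e+01,  1.55309334e+00, -1.98824018e+01,
        9.64327395e-03,  3.81850608e-03, -1.55174924e-06]), 'tool_pos': array([0.29186517, 0.66287571, 0.25523452]), 'tcp_rot': array([[ 4.02915964e-01,  9.15236667e-01, -7.54065215e-04],
       [ 9.15234531e-01, -4.02916655e-01, -1.98044183e-03],
       [-2.11639841e-03,  1.07805106e-04, -9.99997755e-01]]), 'ft_force': array([ 0.52802143, -0.16434252, -0.53687144]), 'moment': array([-0.01473739, -0.01896671, -0.02463826]), 'gripper_width': 1.000031256702585}
```

View pics/scene0.png

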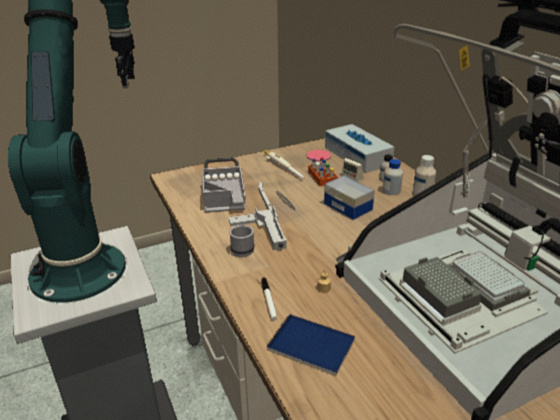

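View pics/top0.png

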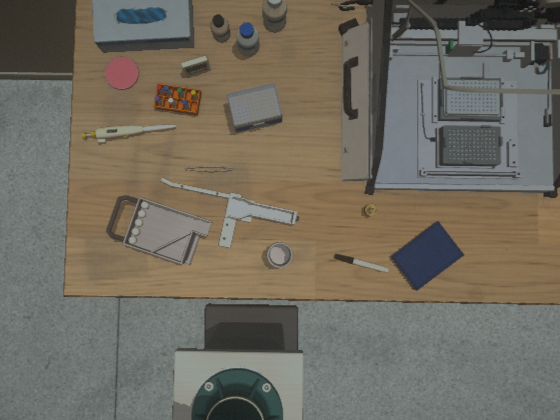

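The tray is at about (165,230) in the top view. Its handle bar is at (115,217) and points left (+y world). The feed rail runs from (228,215) to (297,218), and the arm is out of the view. I'll zoom in for corner points.

```bash
python3 - <<'E'
import cv2
a=cv2.imread("pics/top0.png")[165:285,95:305]
cv2.imwrite("pics/top0z.png",cv2.resize(a,None,fx=3.8,fy=3.8,interpolation=cv2.INTER_CUBIC))
a=cv2.imread("pics/scene0.png")[145:265,170:310]
cv2.imwrite("pics/scene0z.png",cv2.resize(a,None,fx=5,fy=5,interpolation=cv2.INTER_CUBIC))
E
```

```text
(no output)
```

View pics/top0z.png

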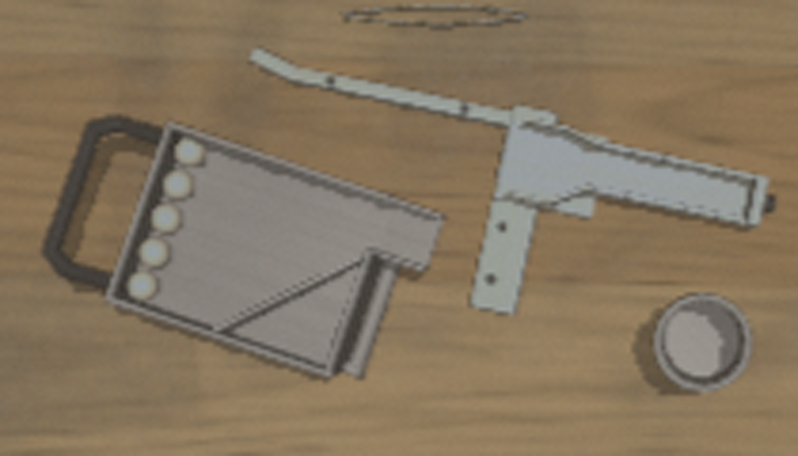

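View pics/scene0z.png

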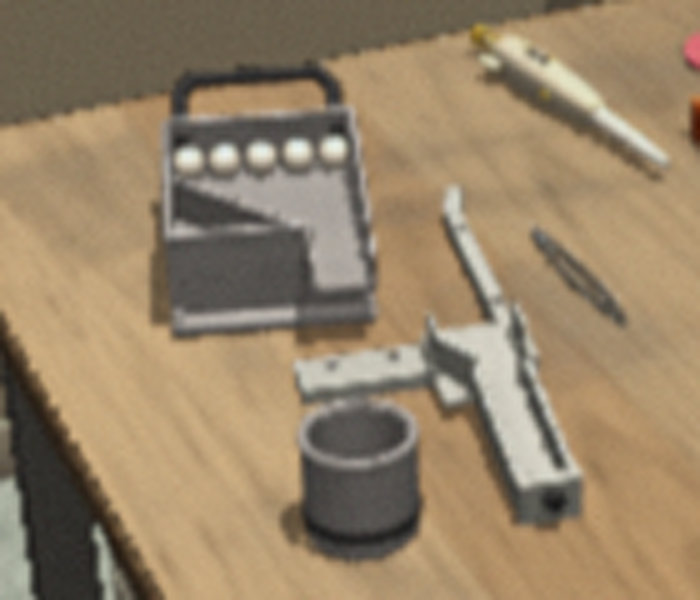

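```bash
cat > h.py <<'E'
import numpy as np, cv2
from station import ctrl, capture, calibration
from scipy.optimize import least_squares
C={n:calibration(n) for n in("scene","top")}
def proj(n,P):
    c=C[n];P=np.atleast_2d(P);f=210/np.tan(np.radians(c["fovy"]/2))
    q=(P-c["position"])@np.array(c["attitude"])
    return np.c_[c["cx"]+f*q[:,0]/q[:,2],c["cy"]+f*q[:,1]/q[:,2]]
def T(p,P):
    P=np.atleast_2d(P);x,y,a=p;c,s=np.cos(a),np.sin(a)
    return np.c_[x+c*P[:,0]-s*P[:,1],y+s*P[:,0]+c*P[:,1],P[:,2]]
def unz(u,v,ox,oy,k): return np.array([(u+.5)/k-.5+ox,(v+.5)/k-.5+oy])
def fit(obs,p0):
    # obs: (cam, pixel, A, B or None): point or line, pixel px
    def r(p):
        o=[]
        for n,px,A,B in obs:
            a=proj(n,T(p,np.array(A)/1e3))[0]
            if B is None:o+=list(a-px)
            else:
                b=proj(n,T(p,np.array(B)/1e3))[0];d=(b-a)/np.linalg.norm(b-a);e=px-a
                o.append(d[0]*e[1]-d[1]*e[0])
        return o
    s=least_squares(r,p0,loss="soft_l1",f_scale=.7);return s.x,np.round(r(s.x),2)
# tray frame here: origin on desk under handle point. mm
def draw(n,im,p,lines,ox,oy,k,col):
    for L in lines:
        q=proj(n,T(p,np.array(L,float)/1e3));q=(q-[ox,oy]+.5)*k-.5
        cv2.polylines(im,[np.round(q).astype(int)],False,col,1,cv2.LINE_AA)
RAIL=[[(0,-105,12),(0,30,12)],[(0,15,14),(-148,15,14)],[(62,12.5,30),(164,12.5,23)],[(62,-12.5,30),(164,-12.5,23)],[(12,18,39),(38,18,39)],[(12,-27.5,39),(38,-27.5,39)]]
TRAY=[[(0,-40,70),(0,40,70)],[(200,-59,6),(200,59,6)],[(40,-59,62),(40,59,62),(150,59,62)],[(40,-59,62),(150,-59,62)],[(220,24,40),(220,56,40)]]
def z(n,im,ox,oy,w,h,k): return cv2.resize(im[oy:oy+h,ox:ox+w],None,fx=k,fy=k,interpolation=cv2.INTER_CUBIC)
E
cat > fit0.py <<'E'
from h import *
t=lambda u,v:unz(u,v,95,165,3.8); s=lambda u,v:unz(u,v,170,145,5)
ro=[("top",t(470,306),(0,-105,12),None),("top",t(484,253),(0,-105,12),(0,30,12)),("top",t(440,112),(0,15,14),(-148,15,14)),("top",t(340,90),(0,15,14),(-148,15,14)),
("scene",s(297,366),(0,-105,12),None)]
to=[("top",t(168,124),(40,59,62),None),("top",t(108,297),(40,-59,62),None),("top",t(66,190),(0,0,70),(0,40,70)),
("top",t(371,342),(200,-59,6),(200,59,6)),("top",t(330,377),(40,-59,62),(190,-59,62)),
("scene",s(165,115),(40,-59,62),None),("scene",s(353,105),(40,59,62),None),("scene",s(240,331),(200,-59,0),(200,59,0))]
pr,e=fit(ro,[.4,.02,-1.7]);print("rail",pr,np.degrees(pr[2]),e)
pt,e=fit(to,[.4,.3,-1.8]);print("tray",pt,np.degrees(pt[2]),e)
np.save("p.npy",[pr,pt])
for n,g in(("top",(95,165,210,120,3.8)),("scene",(170,145,140,120,5))):
    im=z(n,cv2.imread(f"pics/{n}0.png"),*g)
    draw(n,im,pr,RAIL,g[0],g[1],g[4],(0,0,255));draw(n,im,pt,TRAY,g[0],g[1],g[4],(0,255,0))
    cv2.imwrite(f"pics/fit_{n}.png",im)
E
python3 fit0.py
```

```text
rail [ 0.51427316  0.03223283 -1.76805803] -101.30226304070294 [ 0.36  0.29  0.14 -0.09 -0.01  0.04 -0.8 ]
tray [ 0.48147739  0.29818915 -1.88064927] -107.75326593326437 [-0.68 -0.87 -1.67  0.57 -0.72 -0.08 -0.14  0.16  1.02  0.65  0.34 -0.61]
```

View pics/fit_top.png

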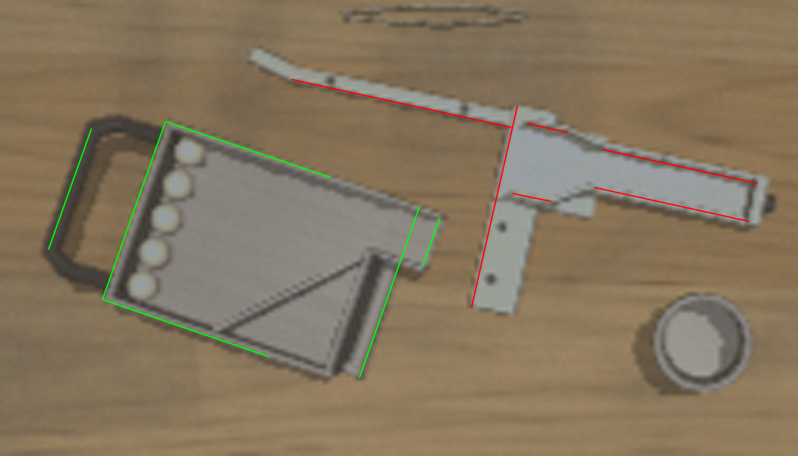

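View pics/fit_scene.png

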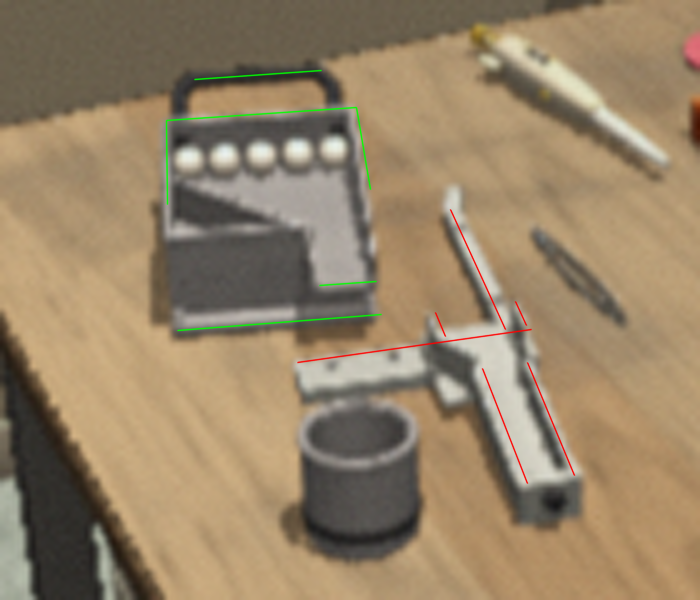

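```bash
cat >> fit0.py <<'E'
print("TOP ONLY")
ro=[o for o in ro if o[0]=="top"]
# groove walls' outer/inner edges as check of y
to=[o for o in to if o[0]=="top"]
pr,e=fit(ro,pr);print("rail",pr,np.degrees(pr[2]),e)
pt,e=fit(to,pt);print("tray",pt,np.degrees(pt[2]),e)
np.save("p.npy",[pr,pt])
tn=T(pt,[.2,.0455,0])[0];d=tn[:2]-pr[:2];c,s_=np.cos(pr[2]),np.sin(pr[2])
print("nose in rail",c*d[0]+s_*d[1],-s_*d[0]+c*d[1], "yaw diff",np.degrees(pt[2]-pr[2]))
g=T([pr[0],pr[1],pr[2]],[-.2,-.0455,0])[0];print("docked handle",g)
E
python3 fit0.py|sed -n '/TOP/,$p'
```

```text
TOP ONLY
rail [ 0.5144706   0.03259452 -1.76751431] -101.27111017682206 [ 0.23  0.22  0.28 -0.13 -0.03]
tray [ 0.48221527  0.29719306 -1.88439063] -107.96762995525795 [-0.18 -1.08 -1.35  0.3  -1.02 -0.32 -0.02]
nose in rail -0.04924964394421156 -0.061481949141506065 yaw diff -6.69651977843589
docked handle [0.50893847 0.23763024 0.        ]
```

```bash
cat > inc.py <<'E'
import sys
from h import *
from scipy.spatial.transform import Rotation as Ro
def inc(target,yaw,pitch=0,pos=None,R=None):
    o=ctrl.get_obs();pos=o["tool_pos"] if pos is None else pos;R=o["tcp_rot"] if R is None else R
    tx=np.array([np.cos(yaw),np.sin(yaw),0]);tz=np.array([0,0,1.]);ty=np.cross(tz,tx)
    Rt=np.c_[-tx,ty,-tz]@Ro.from_euler("y",pitch).as_matrix()
    return np.round(np.r_[R.T@(np.array(target)-pos),Ro.from_matrix(R.T@Rt).as_rotvec()],4)
E
python3 - <<'E'
from inc import *
pr,pt=np.load("p.npy")
print(inc([pt[0],pt[1],.18],pt[2]))
E
```

```text
[-0.2578  0.3215  0.0758  0.      0.0021 -0.1011]
```

step_arm --pt "-0.02 0.025 0.01 0 0 -0.02 -0.4" --pt "-0.045 0.056 0.02 0 0 -0.04 0.25" --pt "-0.07 0.087 0.03 0 0 -0.06 0.25" --pt "-0.095 0.118 0.04 0 0 -0.08 0.25" --pt "-0.12 0.149 0.05 0 0.002 -0.1 0.25" --force 60

```text
time: 0.52
tool_pos: [0.3805, 0.4918, 0.2055]
tcp_rot: [[0.308, 0.951, 0.001], [0.951, -0.308, 0.001], [0.001, 0.0, -1.0]]
ft_force: [1.0, -0.6, -0.6]
gripper_width: 0.374
```

```bash
python3 - <<'E'
from inc import *
pr,pt=np.load("p.npy")
print(inc([pt[0],pt[1],.15],pt[2]))
E
```

```text
[-1.539e-01  1.567e-01  5.530e-02  1.000e-04 -1.400e-03  5.000e-04]
```

step_arm --pt "-0.03 0.031 0.011 0 0 0 0.25" --pt "-0.061 0.062 0.022 0 0 0 0.25" --pt "-0.092 0.094 0.033 0 0 0 0.25" --pt "-0.123 0.125 0.044 0 0 0 0.25" --pt "-0.154 0.157 0.055 0 -0.001 0 0.25"

```text
time: 0.93
tool_pos: [0.4738, 0.3126, 0.1548]
tcp_rot: [[0.309, 0.951, -0.0], [0.951, -0.309, 0.001], [0.001, -0.0, -1.0]]
ft_force: [0.9, 0.8, 0.2]
gripper_width: 0.375
```

step_arm --pt "0 0 0 0 0 0 0.25" --pt "0 0 0 0 0 0 0.25"

```text
time: 1.1
tool_pos: [0.4748, 0.3103, 0.1545]
tcp_rot: [[0.316, 0.949, -0.001], [0.949, -0.316, -0.002], [-0.002, -0.0, -1.0]]
ft_force: [0.0, 1.1, -0.1]
gripper_width: 0.373
```

```bash
python3 - <<'E'
from inc import *
pr,pt=np.load("p.npy")
print(inc([pt[0],pt[1],.077],pt[2]), ctrl.get_obs()["gripper_width"])
g=(70,180,180,120,4.4);im=z("top",capture("top"),*g);cv2.imwrite("pics/a_top.png",im)
g=(185,110,100,110,5);im=z("scene",capture("scene"),*g);cv2.imwrite("pics/a_scene.png",im)
E
```

```text
[-0.0099  0.0112  0.0775 -0.0001  0.0023 -0.0084] 0.37286232716414214
```

View pics/a_top.png

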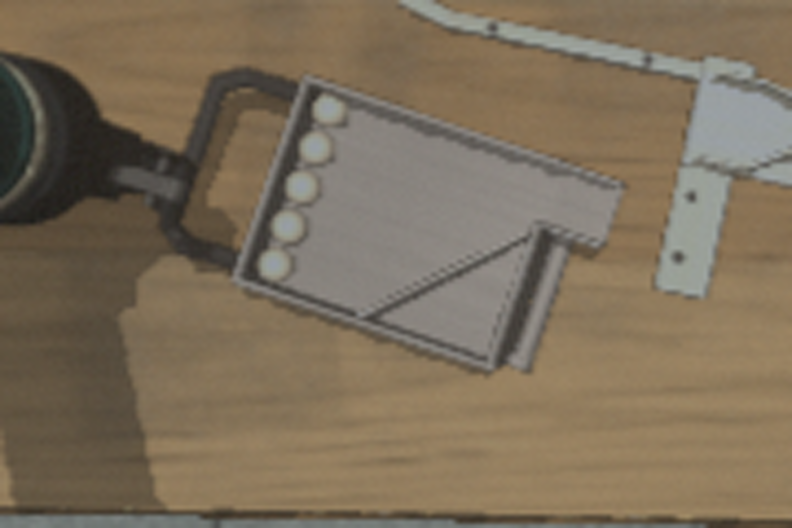

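View pics/a_scene.png

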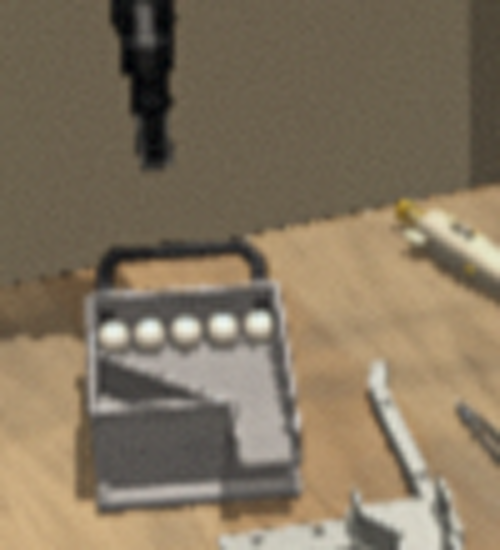

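The tray is unchanged, and the gripper is above the handle but about 15 mm short. I'll correct that and descend.

step_arm --pt "-0.01 0.011 0.005 0 0.002 -0.008 0.25" --pt "-0.01 0.011 0.01 0 0.002 -0.008 0.25" --pt "-0.01 0.011 0.025 0 0.002 -0.008 0.25" --pt "-0.01 0.011 0.035 0 0.002 -0.008 0.25" --pt "-0.01 0.011 0.035 0 0.002 -0.008 0.25"

```text
time: 1.62
tool_pos: [0.4788, 0.3026, 0.1185]
tcp_rot: [[0.3, 0.954, -0.003], [0.954, -0.3, 0.001], [0.0, -0.003, -1.0]]
ft_force: [-0.3, -0.2, 0.4]
gripper_width: 0.376
```

```bash
python3 - <<'E'
from inc import *
pr,pt=np.load("p.npy")
print(inc([pt[0],pt[1],.076],pt[2]), ctrl.get_obs()["gripper_width"])
E
```

```text
[-0.0041  0.005   0.0425 -0.0028 -0.0005  0.0094] 0.37563611121483526
```

step_arm --pt "-0.004 0.005 0 -0.003 0 0.005 0.25" --pt "-0.004 0.005 0 -0.003 0 0.005 0.25" --pt "-0.004 0.005 0 -0.003 0 0.005 0.25"

```text
time: 1.87
tool_pos: [0.485, 0.2963, 0.1209]
tcp_rot: [[0.307, 0.952, 0.005], [0.952, -0.307, 0.002], [0.004, 0.004, -1.0]]
ft_force: [0.2, 0.4, 0.4]
gripper_width: 0.376
```

```bash
python3 - <<'E'
from inc import *
pr,pt=np.load("p.npy")
print(inc([pt[0],pt[1],.076],pt[2]), ctrl.get_obs()["gripper_width"])
capture("top")
print(inc([pt[0],pt[1],.076],pt[2]), ctrl.get_obs()["gripper_width"])
E
```

```text
[-0.0001 -0.0031  0.0449  0.004  -0.0035  0.0013] 0.37596805224634633
[-0.0003 -0.003   0.045   0.0039 -0.0039  0.0015] 0.3693083508407191
```

step_arm --pt "0 -0.003 0.01 0.004 -0.003 0.001 0.25" --pt "0 -0.003 0.02 0.004 -0.003 0.001 0.25" --pt "0 -0.003 0.03 0.004 -0.003 0.001 0.25" --pt "0 -0.003 0.03 0.004 -0.003 0.001 0.25"

```text
time: 2.25
tool_pos: [0.4802, 0.2965, 0.088]
tcp_rot: [[0.307, 0.952, -0.004], [0.952, -0.307, -0.002], [-0.003, -0.004, -1.0]]
ft_force: [-0.3, 0.1, -0.7]
gripper_width: 0.378
```

```bash
python3 - <<'E'
from inc import *
pr,pt=np.load("p.npy")
print(inc([pt[0],pt[1],.076],pt[2]), ctrl.get_obs()["ft_force"])
g=(70,180,180,120,4.4);im=z("top",capture("top"),*g);cv2.imwrite("pics/b_top.png",im)
g=(185,110,100,110,5);im=z("scene",capture("scene"),*g);cv2.imwrite("pics/b_scene.png",im)
E
```

```text
[ 0.0013  0.0017  0.012  -0.0036  0.0034  0.0012] [-0.30451444  0.09844969 -0.69256365]
```

View pics/b_top.png

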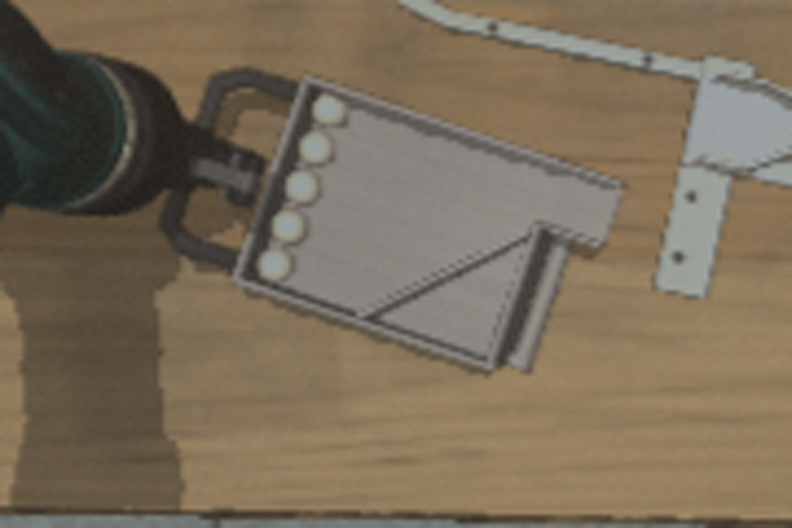

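View pics/b_scene.png

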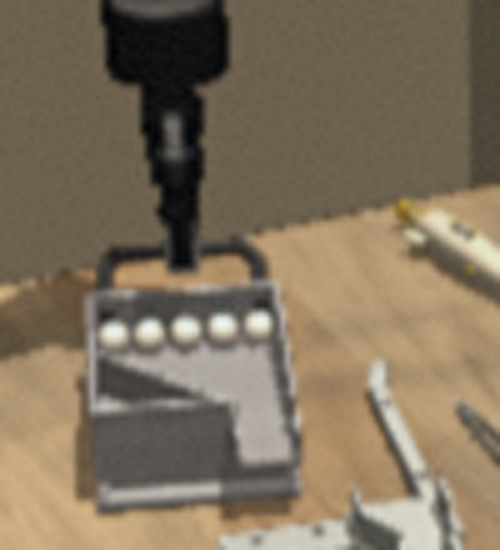

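The fingers straddle the bar near its middle and the front finger is clear of the rear wall. Next I go down the last 12 mm and close.

step_arm --pt "0.001 0.002 0.006 -0.003 0.003 0.001 0.25" --pt "0.001 0.002 0.012 -0.003 0.003 0.001 0.25" --pt "0.001 0.002 0.012 -0.003 0.003 0.001 0.25" --force 60

```text
time: 2.6
tool_pos: [0.4837, 0.2973, 0.0774]
tcp_rot: [[0.309, 0.951, 0.002], [0.951, -0.309, 0.001], [0.002, 0.001, -1.0]]
ft_force: [-0.1, -0.4, -0.3]
gripper_width: 0.371
```

```bash
python3 - <<'E'
from inc import *
pr,pt=np.load("p.npy")
print(inc([pt[0],pt[1],.076],pt[2]), ctrl.get_obs()["ft_force"])
E
```

```text
[-0.0005 -0.0014  0.0014  0.0014 -0.0019 -0.0004] [-0.13521686 -0.40141556 -0.31614592]
```

step_arm --pt "0 0 0.001 0 0 0 0.5" --pt "0 0 0.001 0 0 0 0.7" --pt "0 0 0.001 0 0 0 0.9" --pt "0 0 0.001 0 0 0 1" --pt "0 0 0.001 0 0 0 1" --force 60

```text
time: 3.02
tool_pos: [0.4839, 0.2974, 0.0775]
tcp_rot: [[0.309, 0.951, 0.003], [0.951, -0.309, 0.002], [0.003, 0.002, -1.0]]
ft_force: [0.5, -0.8, -2.2]
gripper_width: 0.106
```

step_arm --pt "0 0 0 0 0 0 1" --pt "0 0 0 0 0 0 1"

```text
time: 3.18
tool_pos: [0.4839, 0.2974, 0.0775]
tcp_rot: [[0.309, 0.951, 0.003], [0.951, -0.309, 0.002], [0.003, 0.002, -1.0]]
ft_force: [-0.3, -0.6, -0.7]
gripper_width: 0.106
```

```bash
cat > look.py <<'E'
from inc import *
import sys
t=sys.argv[1]
o=ctrl.get_obs();print(o["time"],o["tool_pos"],o["ft_force"],o["moment"],o["gripper_width"],"q",np.round(o["qpos"],1))
g=(80,170,215,120,3.7);im=z("top",capture("top"),*g);cv2.imwrite(f"pics/{t}_top.png",im)
g=(170,120,140,120,5);im=z("scene",capture("scene"),*g);cv2.imwrite(f"pics/{t}_scene.png",im)
E
python3 look.py c
```

```text
3.1833 [0.4839027  0.29739767 0.07746509] [-0.28258507 -0.5859458  -0.74574196] [-0.23357771  0.02030842  0.04852482] 0.10591243546641448 q [-3.61e+01  3.77e+01 -0.00e+00  1.19e+02  1.00e-01  2.31e+01  3.58e+01]
```

View pics/c_top.png

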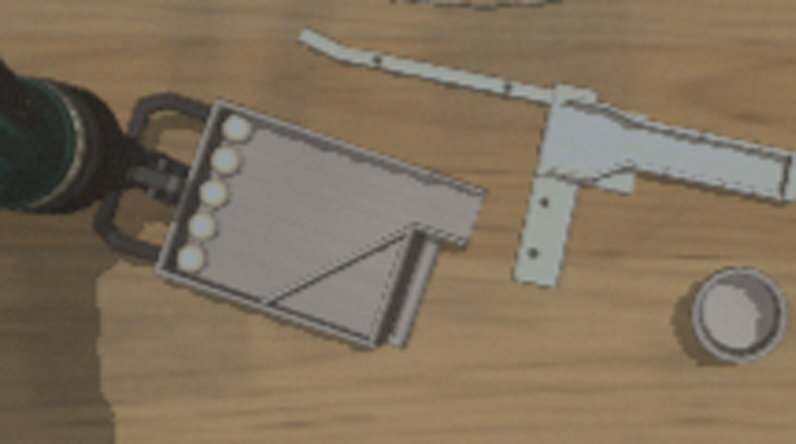

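View pics/c_scene.png

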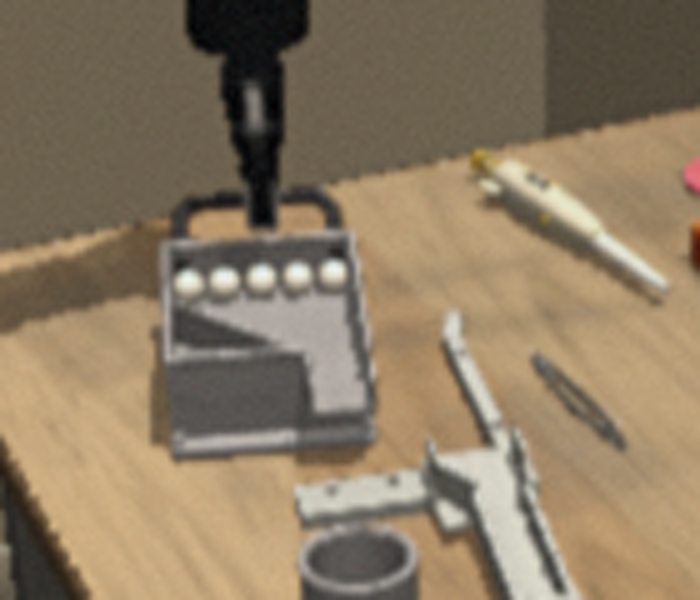

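```bash
python3 - <<'E'
from inc import *
pr,pt=np.load("p.npy")
o=ctrl.get_obs()
off=(o["tool_pos"]-[*pt[:2],0]);c,s=np.cos(pt[2]),np.sin(pt[2]);off=np.array([c*off[0]+s*off[1],-s*off[0]+c*off[1]]);print(off)
g=T(pr,[[-.248+off[0],-.0455+off[1],.0775]])[0];print(g)
print(inc(g,pr[2]))
E
```

```text
[-0.00072868  0.00154956]
[0.51998225 0.28511624 0.0775    ]
[-0.0006  0.0381  0.      0.0022 -0.0026 -0.1171]
```

step_arm --pt "0 0.003 0 0 0 -0.008 1" --pt "0 0.007 0 0 0 -0.022 1" --pt "0 0.011 0 0 0 -0.037 1" --pt "0 0.015 0 0 0 -0.05 1" --pt "0 0.019 0 0 0 -0.06 1"

```text
time: 3.7
tool_pos: [0.5026, 0.2917, 0.0775]
tcp_rot: [[0.25, 0.968, 0.003], [0.968, -0.25, 0.002], [0.003, 0.002, -1.0]]
ft_force: [-0.7, 0.1, -0.9]
gripper_width: 0.103
```

```bash
cat > go.py <<'E'
from inc import *
import sys
pr,pt=np.load("p.npy")
dx=float(sys.argv[1]);dy=float(sys.argv[2]) if len(sys.argv)>2 else 0
g=T(pr,[[-.2+dx-.0007,-.0455+.0016+dy,.0775]])[0];o=ctrl.get_obs()
print(inc(g,pr[2]),o["ft_force"],o["moment"],o["time"])
E
python3 go.py -.048
```

```text
[-0.002   0.0185 -0.      0.0025 -0.0031 -0.0562] [-0.65513734  0.13443621 -0.92441857] [ 0.0350766   0.24589461 -0.08167779] 3.7
```

step_arm --pt "0 0.004 0 0 0 -0.015 1" --pt "-0.001 0.008 0 0 0 -0.03 1" --pt "-0.002 0.012 0 0 0 -0.043 1" --pt "-0.002 0.016 0 0 0 -0.052 1" --pt "-0.002 0.018 0 0 0 -0.056 1"

```text
time: 4.12
tool_pos: [0.5198, 0.2847, 0.0775]
tcp_rot: [[0.197, 0.98, 0.003], [0.98, -0.197, 0.002], [0.003, 0.003, -1.0]]
ft_force: [0.5, -0.6, 0.4]
gripper_width: 0.104
```

```bash
python3 go.py -.048; python3 look.py d
```

```text
[ 0.0004  0.0001 -0.      0.003  -0.0027 -0.0012] [ 0.51227684 -0.6395815   0.40716962] [ 0.0335462   0.12948633 -0.07335849] 4.1167
4.1167 [0.51980472 0.28472106 0.07746499] [ 0.51227684 -0.6395815   0.40716962] [ 0.0335462   0.12948633 -0.07335849] 0.10442305491376186 q [-31.6  38.8  -2.1 115.8   3.   25.3  42.7]
```

View pics/d_top.png

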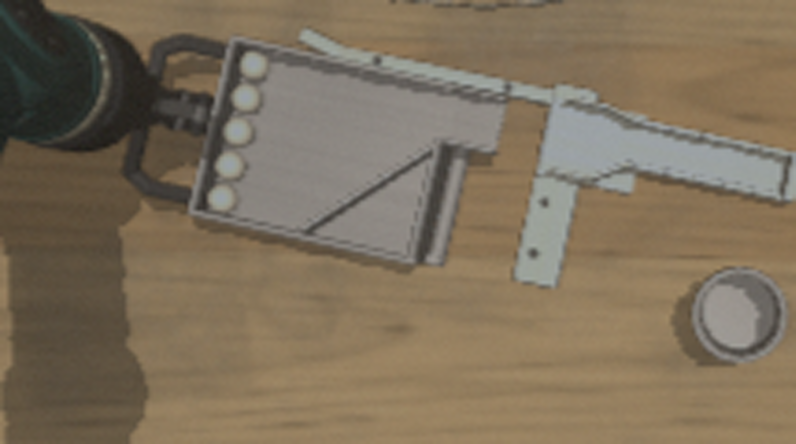

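View pics/d_scene.png

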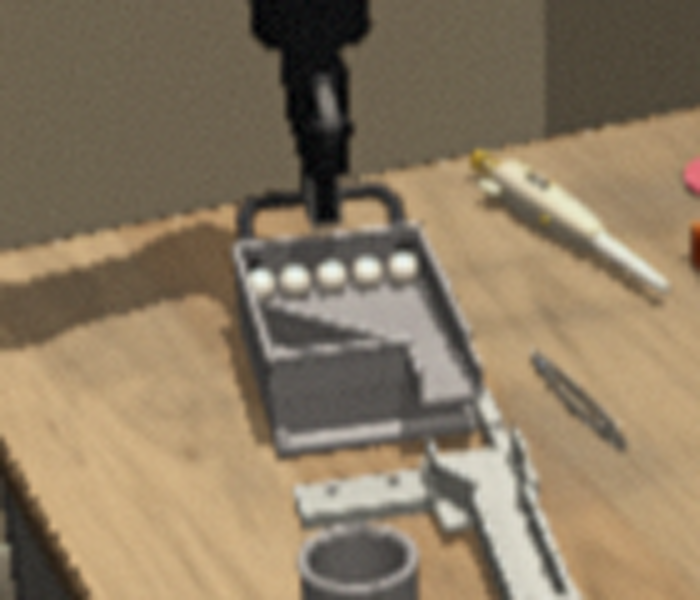

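The tray now lies along the guide, and its nose is about 48 mm short of the stop. I'll check the lateral fit with an overlay.

```bash
python3 - <<'E'
from h import *
pr,pt=np.load("p.npy")
im=cv2.imread("pics/d_top.png")
p=np.r_[T(pr,[-.248,-.0455,0])[0][:2],pr[2]]
draw("top",im,pr,RAIL[:2],80,170,3.7,(0,0,255));draw("top",im,p,TRAY[1:],80,170,3.7,(0,255,0))
cv2.imwrite("pics/d_fit.png",im)
E
```

```text
(no output)
```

View pics/d_fit.png

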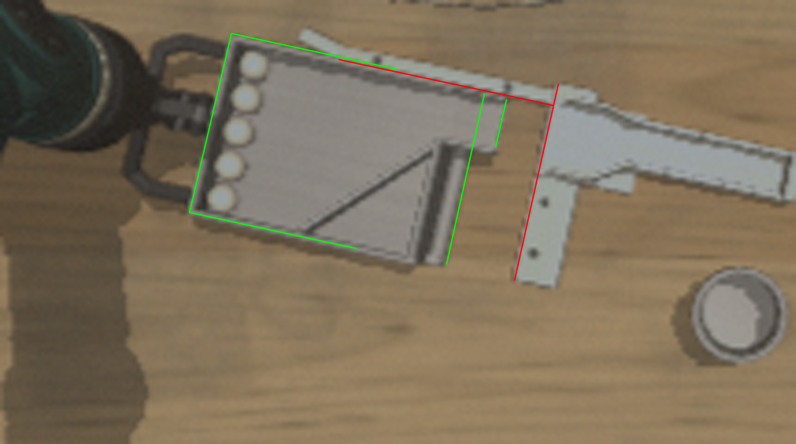

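step_arm --pt "-0.003 0 0 0 0 0 1" --pt "-0.007 0 0 0 0 0 1" --pt "-0.012 0 0 0 0 0 1" --pt "-0.017 0 0 0 0 0 1" --pt "-0.021 0 0 0 0 0 1"

```text
time: 4.63
tool_pos: [0.5145, 0.2639, 0.0775]
tcp_rot: [[0.197, 0.98, 0.003], [0.98, -0.197, 0.002], [0.002, 0.002, -1.0]]
ft_force: [-0.1, 0.8, -1.6]
gripper_width: 0.107
```

```bash
python3 go.py 0
```

```text
[-0.0261  0.0013 -0.0001  0.0024 -0.0024 -0.0012] [-0.08601616  0.84688888 -1.57331231] [ 0.14954037 -0.00030924 -0.04338327] 4.6333
```

step_arm --pt "-0.005 0 0 0 0 0 1" --pt "-0.01 0.001 0 0 0 0 1" --pt "-0.015 0.001 0 0 0 0 1" --pt "-0.019 0.001 0 0 0 -0.001 1" --pt "-0.022 0.001 0 0 0 -0.001 1"

```text
time: 5.05
tool_pos: [0.5115, 0.2422, 0.0774]
tcp_rot: [[0.196, 0.981, 0.003], [0.981, -0.196, 0.002], [0.003, 0.003, -1.0]]
ft_force: [0.1, 0.3, -1.1]
gripper_width: 0.104
```

```bash
python3 go.py 0;python3 look.py e
```

```text
[-0.0043 -0.     -0.0001  0.0026 -0.0026 -0.0005] [ 0.1106715   0.26755126 -1.0946036 ] [ 0.18032999  0.01818305 -0.01517952] 5.05
5.05 [0.51149909 0.24220951 0.07744641] [ 0.1106715   0.26755126 -1.0946036 ] [ 0.18032999  0.01818305 -0.01517952] 0.10377506876553727 q [-28.2  37.6  -2.4 119.2   3.7  23.1  45.2]
```

View pics/e_top.png

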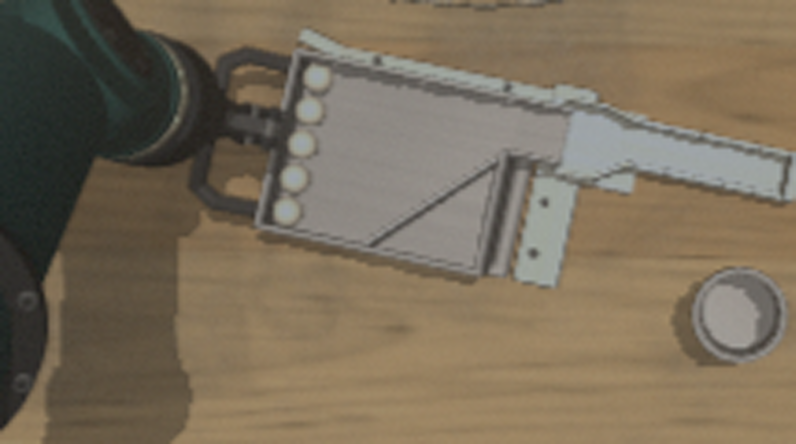

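View pics/e_scene.png

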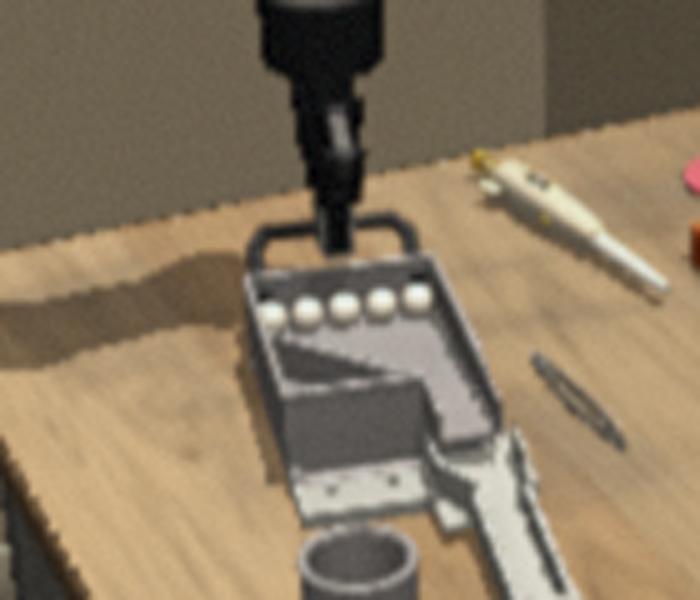

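The spout is between the cheeks, the side lies along the guide, and about 4 mm remains to the stop. I'll creep forward while watching the force.

step_arm --pt "-0.002 0 0 0 0 0 1" --pt "-0.003 0 0 0 0 0 1" --pt "-0.004 0 0 0 0 0 1" --pt "-0.005 0 0 0 0 0 1"

```text
time: 5.48
tool_pos: [0.5107, 0.2391, 0.0775]
tcp_rot: [[0.195, 0.981, 0.004], [0.981, -0.195, 0.004], [0.004, 0.003, -1.0]]
ft_force: [0.5, 2.2, -1.2]
gripper_width: 0.104
```

```bash
python3 go.py 0
```

```text
[-0.0011  0.0001 -0.      0.0031 -0.0044  0.0007] [ 0.48779835  2.23623187 -1.15384707] [ 0.71899742 -0.02253726  0.00227409] 5.4833
```

step_arm --pt "-0.001 0 0 0 0 0 1" --pt "-0.002 0 0 0 0 0 1" --pt "-0.002 0 0 0 0 0 1"

```text
time: 5.73
tool_pos: [0.5107, 0.2389, 0.0778]
tcp_rot: [[0.194, 0.981, 0.005], [0.981, -0.194, 0.006], [0.007, 0.004, -1.0]]
ft_force: [-0.2, 4.7, -1.5]
gripper_width: 0.103
```

```bash
python3 go.py 0; python3 look.py f
```

```text
[-0.0009  0.0002  0.0003  0.0039 -0.0071  0.0018] [-0.2175565   4.65646046 -1.46567611] [1.15856208 0.0222391  0.02996751] 5.7333
5.7333 [0.51066617 0.23893679 0.07781208] [-0.2175565   4.65646046 -1.46567611] [1.15856208 0.0222391  0.02996751] 0.10304419482453842 q [-27.7  37.5  -2.6 119.6   3.8  22.6  45.6]
```

View pics/f_top.png

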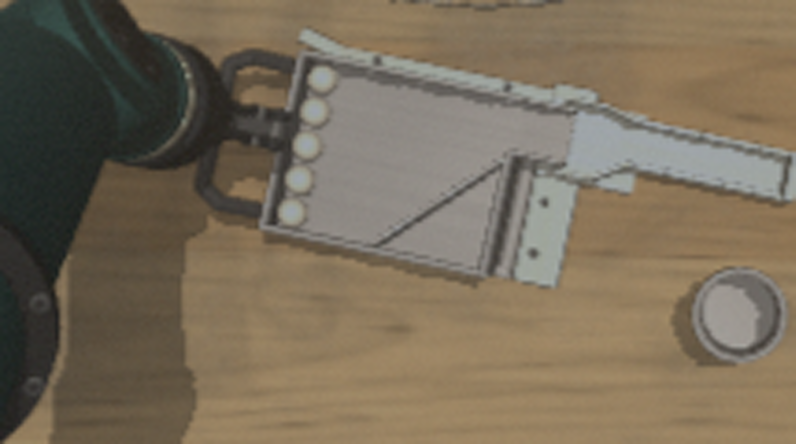

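The nose bears on the cross stop: motion has stopped and the force is 4.7 N. Now I'll feel sideways for the guide.

step_arm --pt "0 0.001 0 0 0 0 1" --pt "0 0.002 0 0 0 0 1" --pt "0 0.002 0 0 0 0 1"

```text
time: 6.08
tool_pos: [0.5123, 0.2387, 0.0777]
tcp_rot: [[0.194, 0.981, 0.004], [0.981, -0.194, 0.006], [0.007, 0.003, -1.0]]
ft_force: [0.0, 5.7, -1.0]
gripper_width: 0.1
```

```bash
python3 go.py 0
```

```text
[-0.001  -0.0015  0.0002  0.0031 -0.0067  0.002 ] [ 0.00596867  5.71932419 -0.96858506] [ 1.11875682  0.18972625 -0.0248005 ] 6.0833
```

step_arm --pt "0 0.001 0 0 0 0 1" --pt "0 0.0015 0 0 0 0 1" --pt "0 0.0015 0 0 0 0 1"

```text
time: 6.33
tool_pos: [0.5124, 0.2387, 0.0776]
tcp_rot: [[0.193, 0.981, 0.002], [0.981, -0.193, 0.006], [0.006, 0.001, -1.0]]
ft_force: [-3.2, 7.4, -0.5]
gripper_width: 0.107
```

```bash
python3 go.py 0; python3 look.py g
```

```text
[-0.001  -0.0016  0.0001  0.001  -0.006   0.0026] [-3.18172044  7.40972044 -0.4510399 ] [ 1.29127678  0.57338249 -0.01321364] 6.3333
6.3333 [0.51242545 0.23868886 0.07756492] [-3.18172044  7.40972044 -0.4510399 ] [ 1.29127678  0.57338249 -0.01321364] 0.107039411377891 q [-27.5  37.6  -2.8 119.3   3.8  22.9  45.8]
```

View pics/g_top.png

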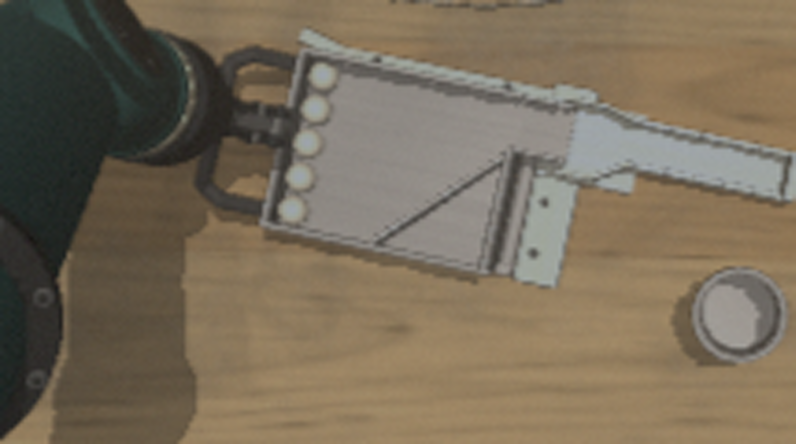

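The tray is against the guide (-3 N sideways) and the stop. I'll ease off sideways and begin tipping about the nose.

step_arm --pt "0 -0.0015 0 0 0 0 1" --pt "-0.001 -0.0025 -0.0029 0 0.015 0 1" --pt "-0.0022 -0.0025 -0.0058 0 0.03 0 1" --pt "-0.0034 -0.0025 -0.0087 0 0.045 0 1" --pt "-0.0045 -0.0025 -0.0115 0 0.06 0 1"

```text
time: 6.85
tool_pos: [0.511, 0.2338, 0.0898]
tcp_rot: [[0.193, 0.981, 0.018], [0.979, -0.194, 0.066], [0.068, 0.005, -0.998]]
ft_force: [-0.2, 6.0, -1.2]
gripper_width: 0.105
```

```bash
cat > st.py <<'E'
from inc import *
pr,pt=np.load("p.npy");o=ctrl.get_obs();R=o["tcp_rot"]
c,s=np.cos(pr[2]),np.sin(pr[2]);Rr=np.array([[c,-s,0],[s,c,0],[0,0,1]])
print("t",o["time"],"pitch",np.arcsin(-(-R[:,0])[2]),"tool y z-comp",R[2,1],"F rail",np.round(Rr.T@o["ft_force"],1),"M",np.round(Rr.T@o["moment"],2))
# pivot as carried by the tool, in rail frame; ideal (-.006,y,.006)
piv=o["tool_pos"]+R@np.array([-.194,0,.070]);print("pivot rail",np.round(Rr.T@(piv-[pr[0],pr[1],0]),4),"tcp z",o["tool_pos"][2],"q",np.round(o["qpos"]),"w",round(o["gripper_width"],3))
E
python3 st.py
```

```text
t 6.85 pitch 0.06802860252151596 tool y z-comp 0.0045894989578758065 F rail [-5.9 -1.4 -1.2] M [-0.29  1.31  0.05]
pivot rail [-0.0078 -0.0421  0.0068] tcp z 0.08982586425317479 q [-23.  36.  -6. 121.   2.  21.  48.] w 0.105
```

step_arm --pt "-0.0011 0 -0.0029 0 0.015 0 1" --pt "-0.0022 0 -0.0058 0 0.03 0 1" --pt "-0.0034 0 -0.0087 0 0.045 0 1" --pt "-0.0046 0 -0.0115 0 0.06 0 1" --pt "-0.0058 0 -0.0143 0 0.075 0 1"

```text
time: 7.27
tool_pos: [0.5099, 0.227, 0.104]
tcp_rot: [[0.192, 0.981, 0.033], [0.971, -0.194, 0.139], [0.142, 0.005, -0.99]]
ft_force: [0.2, 6.4, 0.3]
gripper_width: 0.101
```

```bash
python3 st.py; python3 look.py i
```

```text
t 7.2667 pitch 0.14284671828818493 tool y z-comp 0.005114272620598429 F rail [-6.4 -1.1  0.3] M [-0.18  1.22  0.04]
pivot rail [-0.0077 -0.0418  0.0071] tcp z 0.10401952125541891 q [-17.  34. -11. 122.   0.  19.  52.] w 0.101
7.2667 [0.50985211 0.2269895  0.10401952] [0.18914759 6.43936006 0.29386457] [ 1.23530043 -0.05974853  0.04069212] 0.10114225264209578 q [-17.   34.3 -11.5 122.3   0.4  18.7  52.2]
```

View pics/i_top.png

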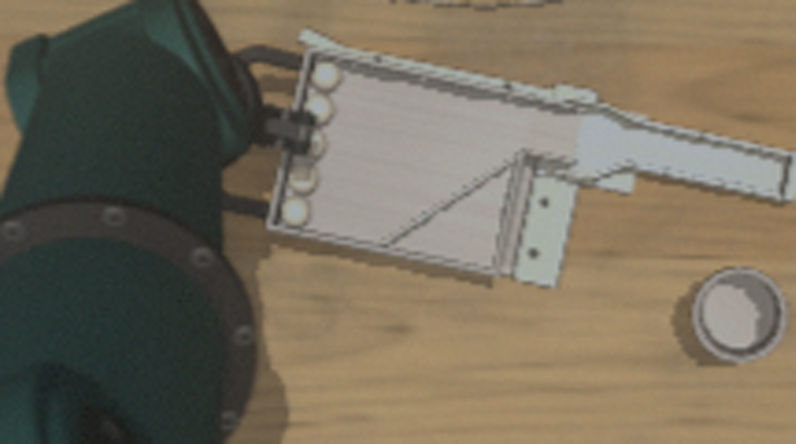

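View pics/i_scene.png

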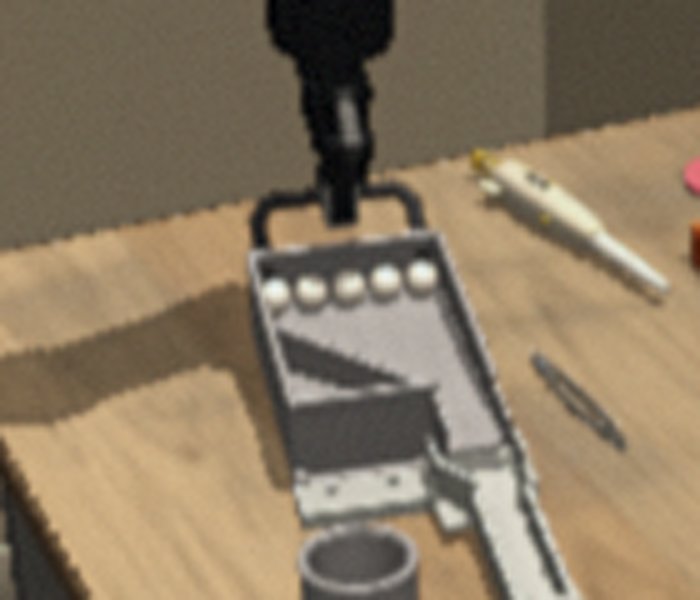

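The balls are only now leaving the rear wall at 0.14 rad, and the nose stays put. I'll continue.

step_arm --pt "-0.0011 0 -0.0029 0 0.015 0 1" --pt "-0.0022 0 -0.0058 0 0.03 0 1" --pt "-0.0034 0 -0.0087 0 0.045 0 1" --pt "-0.0046 0 -0.0115 0 0.06 0 1" --pt "-0.0058 0 -0.0143 0 0.075 0 1"

```text
time: 7.78
tool_pos: [0.5083, 0.2192, 0.1175]
tcp_rot: [[0.189, 0.981, 0.047], [0.958, -0.194, 0.211], [0.216, 0.005, -0.976]]
ft_force: [-0.1, 6.0, 1.8]
gripper_width: 0.102
```

```bash
python3 st.py; python3 look.py j
```

```text
t 7.7833 pitch 0.21733277044490698 tool y z-comp 0.005310250622900277 F rail [-5.9 -1.3  1.8] M [-0.19  1.12  0.09]
pivot rail [-0.0074 -0.0417  0.0073] tcp z 0.11752971829421113 q [-10.  33. -18. 124.  -2.  17.  56.] w 0.102
7.7833 [0.50833196 0.21916956 0.11752972] [-0.09525668  6.02088173  1.8134658 ] [ 1.13728283 -0.0320422   0.08995686] 0.10172618191734731 q [ -9.9  33.2 -17.5 123.7  -1.6  16.8  56.3]
```

View pics/j_top.png

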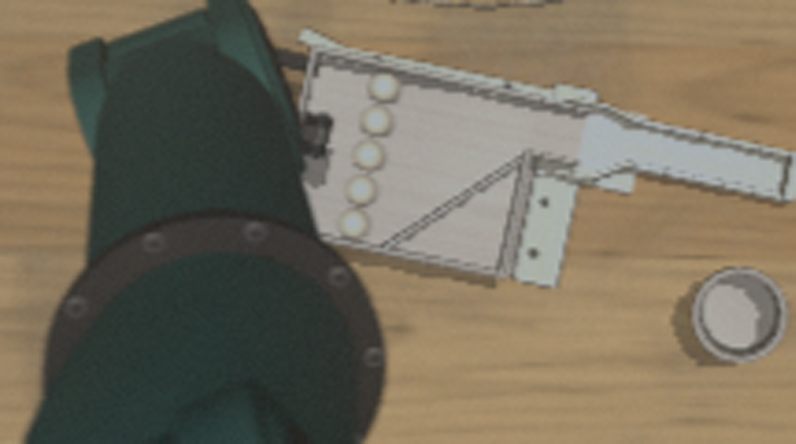

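View pics/j_scene.png

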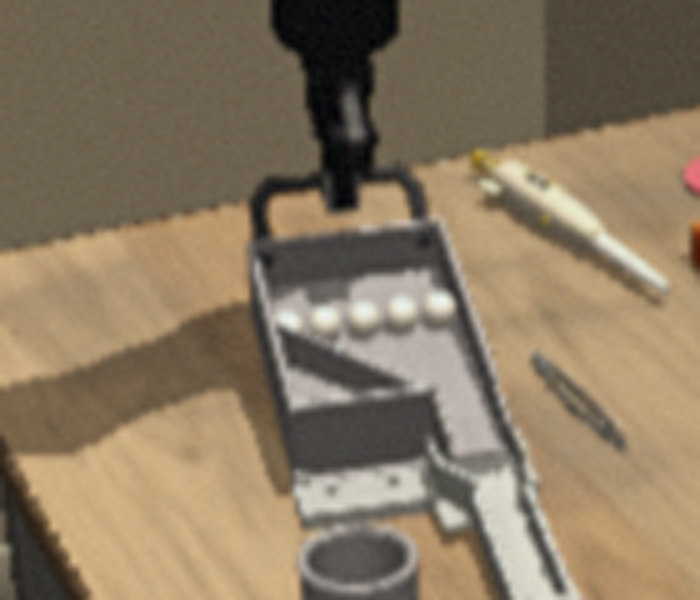

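The five balls are rolling down in a row abreast, with the nose still seated. I'll continue gently.

step_arm --pt "-0.0007 0 -0.0019 0 0.01 0 1" --pt "-0.0014 0 -0.0039 0 0.02 0 1" --pt "-0.0022 0 -0.0058 0 0.03 0 1" --pt "-0.003 0 -0.0077 0 0.04 0 1"

```text
time: 8.22
tool_pos: [0.5075, 0.2146, 0.1245]
tcp_rot: [[0.187, 0.981, 0.055], [0.949, -0.195, 0.248], [0.254, 0.005, -0.967]]
ft_force: [-0.0, 6.4, 2.3]
gripper_width: 0.104
```

```bash
python3 st.py; python3 look.py k
```

```text
t 8.2167 pitch 0.25685872165302587 tool y z-comp 0.005393247434845916 F rail [-6.2 -1.2  2.3] M [-0.13  1.14  0.09]
pivot rail [-0.0073 -0.0417  0.0075] tcp z 0.12447387740016579 q [ -6.  33. -21. 124.  -3.  16.  58.] w 0.104
8.2167 [0.50745548 0.21458493 0.12447388] [-1.57508592e-04  6.36268532e+00  2.25077236e+00] [ 1.14120197 -0.09926911  0.09193846] 0.10374376192687647 q [ -5.8  32.9 -21.1 124.4  -2.7  15.9  58.5]
```

View pics/k_top.png

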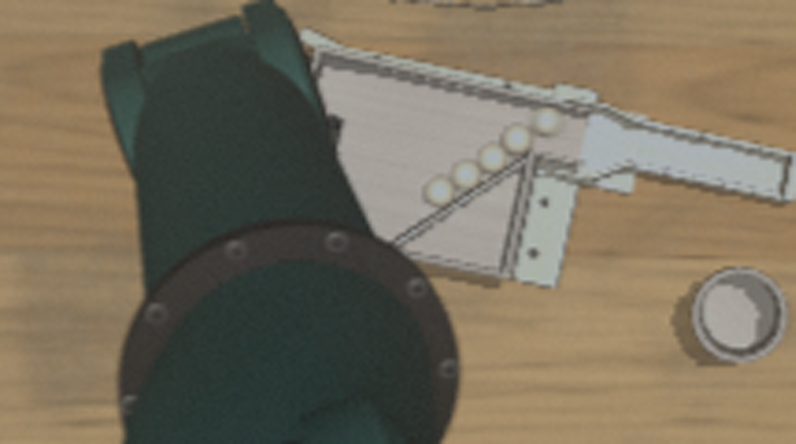

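View pics/k_scene.png

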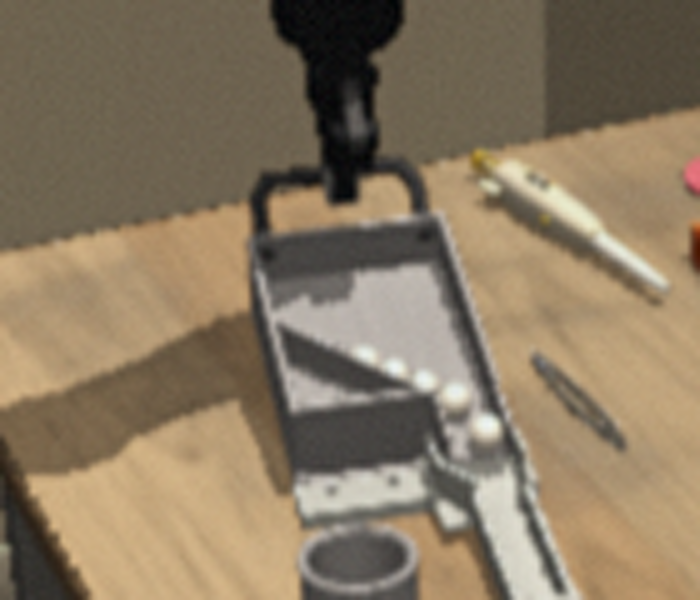

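Now they run in single file along the diverter. I keep tipping slowly.

step_arm --pt "-0.0011 0 -0.0029 0 0.015 0 1" --pt "-0.0022 0 -0.0058 0 0.03 0 1" --pt "-0.0034 0 -0.0087 0 0.045 0 1" --pt "-0.0046 0 -0.0115 0 0.06 0 1" --pt "-0.0046 0 -0.0115 0 0.06 0 1"

```text
time: 8.73
tool_pos: [0.5062, 0.207, 0.1348]
tcp_rot: [[0.184, 0.981, 0.066], [0.932, -0.196, 0.305], [0.312, 0.006, -0.95]]
ft_force: [1.8, 5.7, 3.1]
gripper_width: 0.105
```

```bash
python3 st.py; python3 look.py l
```

```text
t 8.7333 pitch 0.31722628232916233 tool y z-comp 0.005639727499902198 F rail [-6.   0.7  3.1] M [-0.14  1.17  0.2 ]
pivot rail [-0.0069 -0.0416  0.0078] tcp z 0.13483146285060177 q [  1.  33. -27. 125.  -4.  15.  62.] w 0.105
8.7333 [0.50615161 0.20698461 0.13483146] [1.81008708 5.72835772 3.07504354] [ 1.16936405 -0.0932899   0.20032963] 0.10534381641867041 q [  0.9  32.7 -26.8 125.4  -4.2  14.7  61.9]
```

View pics/l_top.png

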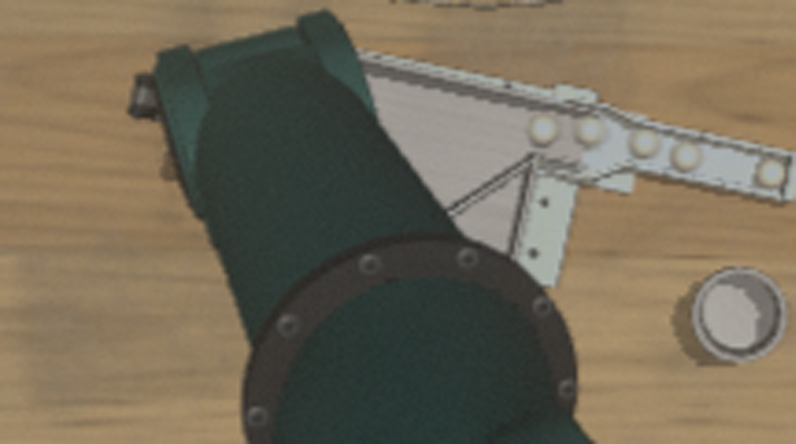

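View pics/l_scene.png

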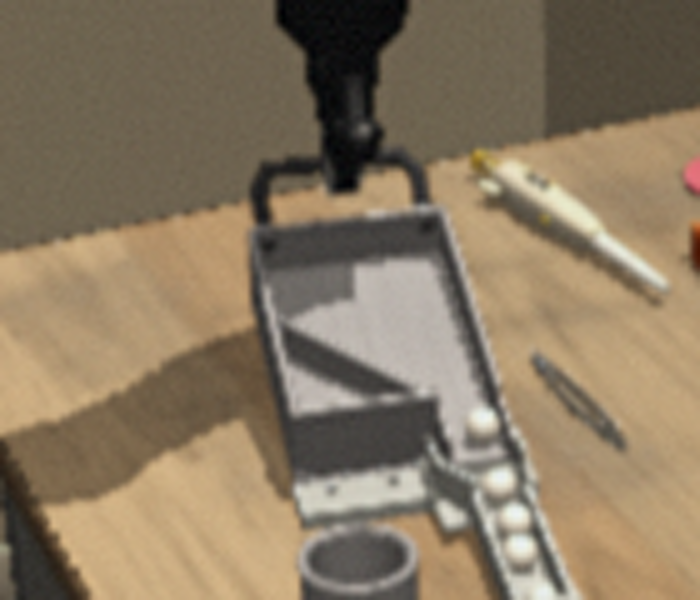

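Four balls are out and one is leaving. Tip a little more and hold.

step_arm --pt "-0.0011 0 -0.0029 0 0.015 0 1" --pt "-0.0022 0 -0.0058 0 0.03 0 1" --pt "-0.003 0 -0.0077 0 0.04 0 1" --pt "-0.003 0 -0.0077 0 0.04 0 1" --pt "-0.003 0 -0.0077 0 0.04 0 1"

```text
time: 9.25
tool_pos: [0.505, 0.202, 0.141]
tcp_rot: [[0.181, 0.981, 0.073], [0.92, -0.195, 0.341], [0.349, 0.006, -0.937]]
ft_force: [1.2, 6.2, 3.2]
gripper_width: 0.099
```

```bash
sed -i 's/g=(170,120,140,120,5)/g=(190,150,130,120,5)/' look.py; python3 st.py; python3 look.py m
```

```text
t 9.25 pitch 0.356172626026228 tool y z-comp 0.005506344655343958 F rail [-6.3  0.   3.2] M [-0.09  1.05  0.11]
pivot rail [-0.0068 -0.0416  0.0078] tcp z 0.1410467914438584 q [  5.  33. -31. 126.  -5.  14.  64.] w 0.099
9.25 [0.50500027 0.201955   0.14104679] [1.23617301 6.15302595 3.1542267 ] [ 1.05229549 -0.11302742  0.10502085] 0.09935224934863711 q [  5.3  32.9 -30.6 126.   -5.1  14.   64.1]
```

View pics/m_top.png

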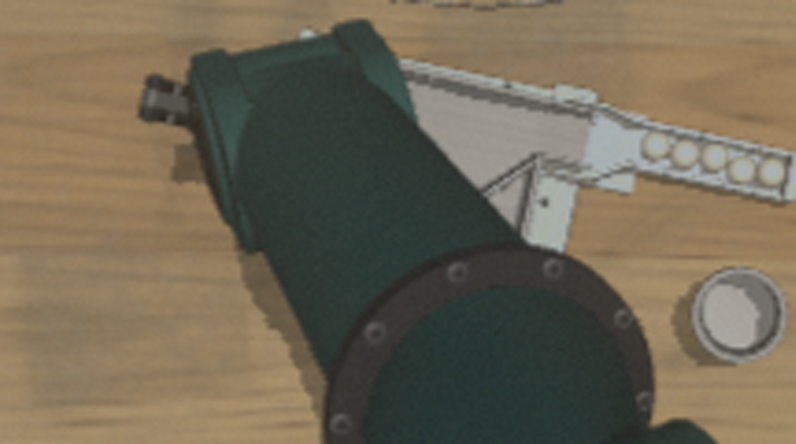

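View pics/m_scene.png

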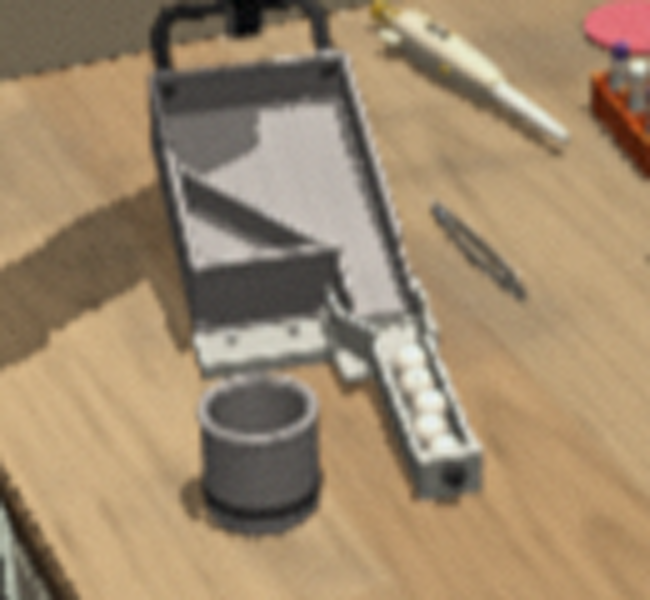

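All five balls sit in the groove in a row and the tray is empty. Now I'll lower the tray about its nose.

step_arm --pt "0.0014 0 0.0039 0 -0.02 0 1" --pt "0.0026 0 0.0078 0 -0.04 0 1" --pt "0.0038 0 0.0118 0 -0.06 0 1" --pt "0.005 0 0.0157 0 -0.08 0 1" --pt "0.006 0 0.0197 0 -0.1 0 1"

```text
time: 9.77
tool_pos: [0.5075, 0.2147, 0.1244]
tcp_rot: [[0.187, 0.981, 0.055], [0.949, -0.195, 0.247], [0.253, 0.006, -0.967]]
ft_force: [0.6, 5.9, 2.7]
gripper_width: 0.103
```

step_arm --pt "0.0014 0 0.0039 0 -0.02 0 1" --pt "0.0026 0 0.0078 0 -0.04 0 1" --pt "0.0038 0 0.0118 0 -0.06 0 1" --pt "0.005 0 0.0157 0 -0.08 0 1" --pt "0.006 0 0.0197 0 -0.1 0 1"

```text
time: 10.18
tool_pos: [0.5097, 0.2256, 0.1067]
tcp_rot: [[0.191, 0.981, 0.035], [0.969, -0.194, 0.152], [0.156, 0.005, -0.988]]
ft_force: [0.4, 6.3, 1.6]
gripper_width: 0.11
```

step_arm --pt "0.0014 0 0.0039 0 -0.02 0 1" --pt "0.0026 0 0.0078 0 -0.04 0 1" --pt "0.0038 0 0.0118 0 -0.06 0 1" --pt "0.005 0 0.0157 0 -0.08 0 1" --pt "0.006 0 0.0197 0 -0.1 0 1"

```text
time: 10.6
tool_pos: [0.5113, 0.2346, 0.0878]
tcp_rot: [[0.193, 0.981, 0.016], [0.979, -0.194, 0.055], [0.057, 0.005, -0.998]]
ft_force: [0.5, 6.5, 1.5]
gripper_width: 0.103
```

```bash
python3 st.py
```

```text
t 10.6 pitch 0.056706122061798835 tool y z-comp 0.004920896902891522 F rail [-6.5 -0.8  1.5] M [-0.29  1.31  0.09]
pivot rail [-0.0078 -0.0419  0.007 ] tcp z 0.08784181258191888 q [-24.  36.  -5. 121.   2.  21.  48.] w 0.103
```

step_arm --pt "0.0012 0 0.0033 0 -0.017 0 1" --pt "0.0023 0 0.0066 0 -0.034 0 1" --pt "0.0034 0 0.0099 0 -0.051 0 1" --pt "0.0054 0 0.0099 0 -0.052 0 1" --pt "0.0054 0 0.0099 0 -0.052 0 1"

```text
time: 11.02
tool_pos: [0.512, 0.2387, 0.0776]
tcp_rot: [[0.195, 0.981, 0.004], [0.981, -0.195, 0.002], [0.003, 0.004, -1.0]]
ft_force: [0.1, 5.6, 0.5]
gripper_width: 0.107
```

```bash
python3 st.py; python3 look.py n
```

```text
t 11.0167 pitch 0.0025866815437961964 tool y z-comp 0.0035523936596580704 F rail [-5.6 -1.   0.5] M [-0.16  0.95  0.03]
pivot rail [-0.0078 -0.0423  0.0071] tcp z 0.07760806951923309 q [-28.  38.  -2. 119.   4.  23.  46.] w 0.107
11.0167 [0.51200391 0.23868787 0.07760807] [0.10299565 5.64425369 0.50329256] [ 0.96661531 -0.03092062  0.02528388] 0.1070382734171283 q [-28.   37.5  -2.3 119.4   3.6  22.9  45.7]
```

View pics/n_scene.png

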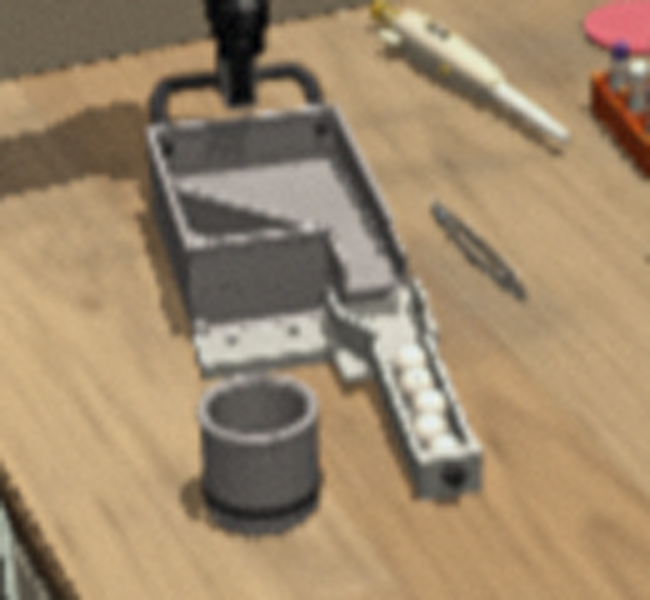

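View pics/n_top.png

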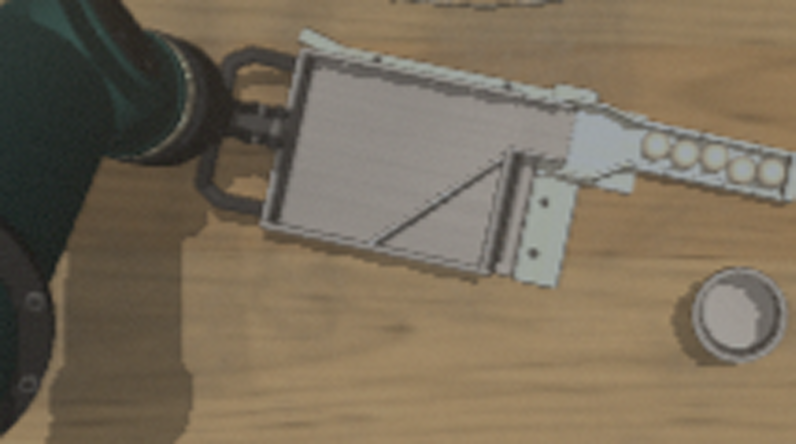

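The tray is flat at its original handle height. I'll relax the forward push, then open the fingers to the width used at the grasp.

step_arm --pt "0.001 0 0 0 0 0 1" --pt "0.002 0 0 0 0 0 1" --pt "0.003 0 0 0 0 0 1" --pt "0.003 0 0 0 0 0 1"

```text
time: 11.45
tool_pos: [0.512, 0.2389, 0.0774]
tcp_rot: [[0.197, 0.98, 0.002], [0.98, -0.197, -0.002], [-0.001, 0.002, -1.0]]
ft_force: [-0.3, 0.6, 3.3]
gripper_width: 0.1
```

```bash
python3 st.py
```

```text
t 11.45 pitch -0.0014199559799578727 tool y z-comp 0.0019687254693243014 F rail [-0.5 -0.4  3.3] M [ 0.03 -0.04  0.1 ]
pivot rail [-0.0077 -0.0429  0.0077] tcp z 0.07741492056079456 q [-28.  38.  -2. 119.   4.  23.  46.] w 0.1
```

step_arm --pt "0 0 -0.0005 0 0 0 0.6" --pt "0 0 -0.0005 0 0 0 0.4" --pt "0 0 -0.0005 0 0 0 0.3" --pt "0 0 -0.0005 0 0 0 0.25" --pt "0 0 -0.0005 0 0 0 0.25"

```text
time: 11.87
tool_pos: [0.5118, 0.2404, 0.0776]
tcp_rot: [[0.196, 0.981, 0.002], [0.981, -0.196, -0.0], [0.0, 0.002, -1.0]]
ft_force: [-0.6, -0.9, 0.0]
gripper_width: 0.373
```

step_arm --pt "0 0 -0.003 0 0 0 0.25" --pt "0 0 -0.012 0 0 0 0.25" --pt "0 0 -0.025 0 0 0 0.25" --pt "0 0 -0.045 0 0 0 0.25" --pt "0 0 -0.065 0 0 0 0.25"

```text
time: 12.28
tool_pos: [0.5115, 0.2406, 0.1437]
tcp_rot: [[0.195, 0.981, 0.002], [0.981, -0.195, -0.0], [0.0, 0.002, -1.0]]
ft_force: [-0.3, -0.1, -0.2]
gripper_width: 0.377
```

step_arm --pt "0.01 0 -0.02 0 0 0 0.25" --pt "0.03 0 -0.04 0 0 0 0.25" --pt "0.05 0 -0.06 0 0 0 0.25" --pt "0.06 0 -0.07 0 0 0 0.25" --pt "0.06 0 -0.07 0 0 0 0.25"

```text
time: 12.7
tool_pos: [0.5251, 0.3042, 0.2167]
tcp_rot: [[0.192, 0.981, 0.009], [0.981, -0.192, 0.006], [0.008, 0.008, -1.0]]
ft_force: [0.1, 0.0, -0.2]
gripper_width: 0.378
```

```bash
python3 st.py; python3 look.py o; python3 - <<'E'
from h import *
cv2.imwrite("pics/o_sfull.png",capture("scene"))
E
```

```text
t 12.7 pitch 0.008069384658542534 tool y z-comp 0.007514865008043927 F rail [-0.1  0.1 -0.2] M [0.01 0.08 0.01]
pivot rail [-0.075  -0.0414  0.1451] tcp z 0.21666782346780358 q [-32.  28.  -3. 110.   2.  41.  43.] w 0.378
12.7 [0.52505618 0.30415249 0.21666782] [ 0.1128066   0.04894803 -0.24509804] [ 0.08057186 -0.02848792  0.00992133] 0.3778785382327369 q [-32.2  27.9  -3.  110.1   2.1  41.4  42.6]
```

View pics/o_top.png

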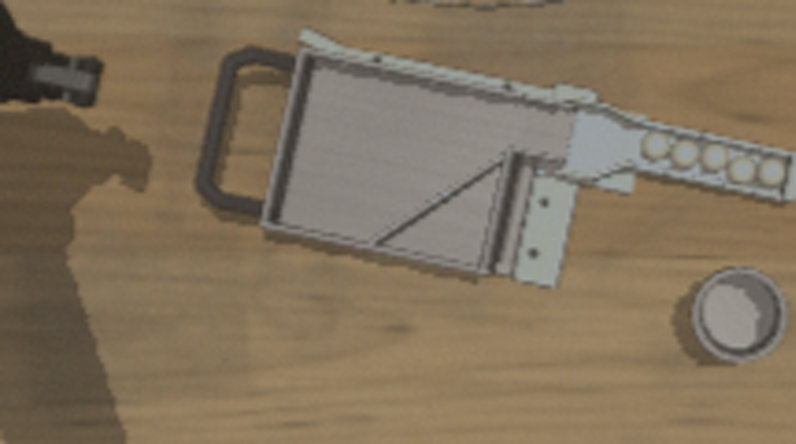

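View pics/o_sfull.png

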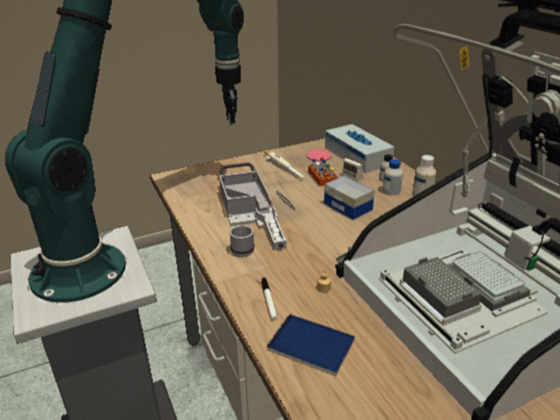

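The tray lies flat and empty, still docked. The five balls are in a row in the groove (zoomed top view, about 655–772, 145–172), and the bystanders are where they were. The gripper is free with no contact force, so I'm handing in.

```bash
python3 - <<'E'
from station import ctrl
print(ctrl.close_job())
E
```

```text
the job is handed in; nothing more can be done
None
```

The job is done and handed in at about 12.8 s of the 48 s allowed: all five balls are in a row in the groove of the feed rail.

**What I did:**
- I gripped the tray by its handle bar, turned it about 6.7° and slid it along the guide.
- I pushed it up until its nose bore on the cross stop (about 5 N) and nudged it sideways until it touched the guide (about 3 N).
- I tipped it about its nose to 0.36 rad, lowered it flat again, eased off the push, let go and moved away.

**Last checks:**
- **Balls:** both cameras show the five balls in a row in the groove and the tray empty. They ran out in single file with no jam.
- **Tray:** it lies flat and still docked. The handle was back at its starting height when I let go (TCP at 77.6 mm, against 77.5 mm when gripped).
- **Other things:** the jar, tweezers, marker, notebook and weight look unmoved.
- **Forces:** the wrist read at most about 8 N in any reading after a move, and about 0 N at the end with the gripper clear.

**What disagreed:**
- My position fits from the two cameras differed by about 1 px, roughly 2 mm. I used the top view and found the final docking position by contact.
- Two approach moves before the grasp stopped 6–15 mm short, and I corrected them before gripping.

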